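# Find the high spot of a bent truck axle

## Robot

A 7-joint arm with a two-finger parallel gripper is mounted at the origin on the work surface. World frame = base frame: x ahead of the robot, y to its left, z up, the work surface at z = 0. Lengths are in m, angles in rad, forces in N, time in s.
With the tool pointing down it reaches from about 0.425 to 0.925 m from the base axis. Payload 6.8 kg.
Tool frame: the origin (TCP) lies at the very end of the fingers, on their centre line; the grasp point (between the pads) lies 19 mm behind it; z points along the fingers, y is the line along which they close (so a half turn about z gives the same grasp; the last joint's range is limited). The gripper opens to 85 mm and grips with 20 to 120 N. Pads are 22 mm wide; open, the fingers measure 114 mm over their backs; the gripper's body (76 mm by 85 mm) begins 54 mm behind the grasp point. The pads swing forward as they close: fully open they stand 13 mm farther back than shut.
Start: joints at [-1.221, 0.477, 0.022, 1.555, -0.011, 1.109, -0.083], TCP at [0.298, 0.606, 0.231] pointing down, gripper open.
Joint ranges: [-2.96, 2.96], [-0.34, 2.1], [-1.41, 1.46], [0.24, 2.44], [-1.37, 4.51], [0.17, 1.92], [-2.96, 2.96]. Speed limits (rad/s): [2.39, 2.39, 3.14, 3.14, 3.14, 3.14, 3.14].

## Interface

Orientations are given as a unit quaternion [w, x, y, z].
In Python, from station import telemetry, viewer, job, search_frame, cut_out gives the robot as it stands. The module is installed in compiled form; this text tells all that it offers.
- The arm moves only by the shell command python3 -m crank 'ROWS' [FORCE]. ROWS is JSON, a list of rows, each an object with "delta_rot": the turn, a rotation vector about the tool's x, y, z in degrees, a list of three; "xyz": the shift along the tool's x, y, z in m, a list of three; "fingers": the gripper command: -1 is fully open, 1 is shut, values between are in proportion. In form: [{"delta_rot": [ax, ay, az], "xyz": [dx, dy, dz], "fingers": fingers}, ...]. A call has 1 to 10 rows; each row is the pose to reach, as a shift and turn from the pose commanded when the call began, along the tool's axes at that moment; what a row does not reach only later rows make up. A row lasts 1/10 s, in which the tool goes at most 50 mm and 8.59 degrees, less where a joint would pass 70% of its speed; a pose out of reach is approached as far as the arm can. A call with a gripper value outside its range is refused whole. The fingers move at their own pace and stop on an object; FORCE is the grip in N (left out, the last holds). Time passes only in rows, so rows that repeat a pose let the fingers close. It gives the time, the measured TCP pose, the force, the opening and the grip force at its end, in the units of the state.
- telemetry.get_obs(): the state, without advancing time (a new reading comes with each control period).
- viewer.read_camera(name): name is "scene" or "side" or "wrist"; returns a dict with "img" (400x640x3 uint8, red, green, blue), "fx", "fy", "cx", "cy" (pixels), "k1" (the pictures are not rectified: a ray, as slopes to the right and down, at radius r is drawn at 1 + k1 r^2 times it, then the intrinsics apply), "origin" and "rotation" of the camera in the world. Camera axes: x right, y up, looking along -z (the intrinsics and any distortion apply to the point x, -y, -z); pixel columns grow to the right and rows downward; lengths in m; the calibration is good to about 2 mm. A picture is of the moment at which its call begins. There is no depth.
- job.hand_in(): hands the job in; it is judged then, once.
Trained networks look in the newest picture that a camera, given by its name, has taken for a name from the list of things; names that differ only in an ending like _2 or _b are one class to them, and where a whole thing is asked for, a point or a joint stands for the part that bears it (a point fixed in the world has none). Each returns a list of dicts, best first, with "score" (0 to 1); they miss things now and then, are a little off and sometimes report something else, mostly with a low value. They report only what shows in the picture. A call takes as long as a camera call.
- search_frame(camera, thing): "pixel" ([column, row] in pixels, amid what is visible of it).
- cut_out(camera, thing): "pixels" (400x640 bool, what is visible of it) and "pixel" ([column, row] in pixels, amid what is visible of it).
The state is a dict: "t": time; "q": joint angles; "joint_vel": joint speeds; "joint_torque": joint torques, N m; "eef_pos": TCP position; "tool_rot": TCP orientation; "contact_force": force on the tool from outside, world axes, zero at the start; "torque": the same for the moment, N m; "gripper_width": opening from 0.0 (shut) to 1.0 (fully open); "grasp_force": force on a finger pad.
Only numpy, scipy, OpenCV 4.12 (cv2) and the standard library are available. Lean on these libraries where they do the work, as an engineer would, in place of code of your own. Each camera call takes 0.05 s, during which the arm holds its last target. There are 200 camera calls.

## Task

Press the indicator head down by its pad until the plunger rests on the axle's drum and the needle has gone about once round (not to the end of its travel). Then, leaving the head there, turn the axle by pushing its wheel studs to find where the needle reads highest, and leave the axle standing with that high spot right under the plunger. Leave the other things on the bench where they are.

Things in the scene. Friction and masses are not known exactly. Their poses are not given: they have to be found in the camera images.
- fixture: Fixed runout fixture: dark steel base plate (175 x 310 x 15 mm, long along its y) with two V-blocks in which a bent steel axle lies along the fixture's y, 80 mm above the bench, kept down by spring straps. A column 235 mm high at fixture x +82, y -20 mm carries the indicator head. Origin: on the bench, under the axle; x away from the robot (yaw within 0.4 rad), y to its left, z up.
- hub_axis (a point): Fixed point on the axle's axis, at mid-length of the wheel studs: fixture (0, 114.5, 80) mm. The axle only turns about this axis (the fixture's y), either way, without end; it drags (about 0.05 N m, 1 to 2 N at a stud) and stays where it is left.
- stud0 (a point): Mid-length of wheel stud 0. Four equal plain steel studs, 12 mm thick, 45 mm long, stick out along the axle (fixture y 92 to 137 mm) on a circle of 45 mm radius about its axis, 90 degrees apart, from an aluminium hub disc 110 mm across. Pushed sideways with closed fingers they turn the axle. Where the drum's high spot lies relative to the studs is not known.
- stud1 (a point): Mid-length of wheel stud 1, like stud0. It lies 90 degrees on from stud0 in the sense that carries the top of the axle towards the fixture's +x; stud2 and stud3 follow in the same sense. A hub boss of 20 mm radius round the axis reaches out to fixture y 110 mm.
- stud2 (a point): Mid-length of wheel stud 2, like stud0.
- stud3 (a point): Mid-length of wheel stud 3, like stud0.
- press_pad (a point): Centre of the flat top of the indicator head's round aluminium press pad, 42 mm across, level with the dial, 90 mm from it towards the fixture's -y; 193 to 207 mm above the bench at the start. Pressing it straight down slides the head down its column (up to 52 mm from the top of its travel). The slide is stiff (about 5 N, more if fast) and stays where it is left.
- dial_centre (a point): Centre of the indicator's round dial, 72 mm across, on top of the indicator head, facing up: white face, black marks, one black needle. It moves with the head; a flat grey arm runs from it to the column and another to the press pad.
- plunger_tip (a point): Lowest point of the indicator's ball-tipped plunger under the dial, straight above the axis, at fixture (0, -20) mm; at first clear of the axle by 6 to 30 mm. It meets the axle's steel drum (56 mm across, 36 mm long), whose centre is 4 mm off the axis: its top is 24 to 32 mm above the axis according to the axle's angle. The drum pushes it up into the head, 24 mm at most, against a light spring (1 to 2 N).
- needle (a joint): Dial reading in rad: how far the needle has turned clockwise, seen from above, from rest (pointing to the fixture's +x). 0 with the plunger free, then 0.5 rad per mm that the plunger is pushed in (one round, 6.28 rad, is 12.6 mm; the end is 12 rad). With the head left alone, a turn of the axle swings it by 4 rad in all, as a sine: once up, once down.
- tyre: Bystander, to be left alone: a knobbly black truck tyre lying flat, 116 mm across, 55 mm high.
- small_tyre: Bystander, to be left alone: a smaller black tyre lying flat, 84 mm across, 40 mm high.
- oil_bottle: Bystander, to be left alone: a white capped bottle, 52 mm across, 140 mm high.
- grease_jar: Bystander, to be left alone: a lidded jar, 60 mm across, 60 mm high.
- screwdriver: Bystander, to be left alone: a screwdriver, 190 mm long, lying in front of the fixture (on its -x side).
- wrench: Bystander, to be left alone: a wrench, 160 mm long, lying behind the fixture (on its +x side).
- truck: Bystander, to be left alone: a model crawler truck on four wheels, 200 mm long, 100 mm high.

How it is judged:
On the way:
1. the head is lowered so that the plunger bears on the drum and the needle has gone about once round (0.75 to 1.25 rounds) (value of joint needle between 4.7 and 7.85 rad), for 0.3 s.
At the end, for the whole second after the job is handed in: The plunger is pressed in by the drum (needle 4.4 to 11.95 rad) and the high spot is under it: the plunger tip is over 111.5 mm above the bench (112 mm at the peak: needle within about 0.25 rad of its highest, axle within about 25 degrees). Needle still; bystanders within 20 mm of their starts (z of plunger_tip in the frame of fixture above 0.1115 m and value of joint needle between 4.4 and 11.95 rad and velocity of joint needle between -0.1 and 0.1 rad/s); the robot touches nothing.
It fails at once if one of the other things on the bench is pushed out of place (more than 20 mm) (distance of any of tyre, small_tyre, oil_bottle, grease_jar, screwdriver, wrench, truck from where it was at the start of the episode above 0.02 m).
It fails at once if the plunger is driven in to the end of its travel (value of joint needle above 11.95 rad).
It also fails if it takes over 64 s, if anything falls off the work surface, if the arm or the gripper's body presses on something with over 40 N, if the wrist force passes 120 N, or if a joint passes its speed limit or range.

## Working session

There is one attempt and no reset: what is moved stays moved. The work goes in short steps, Python scripts to look and compute and a shell command to move; the robot and the scene stay as the last step left them, time stands still between calls to the robot, and variables do not carry over. Pictures are saved under pics/ and viewed, at most 10 in all, crops included, and the job is handed in when it is done.

```bash
mkdir -p pics; cat > h.py <<'E'
import numpy as np, cv2
from station import telemetry, viewer, job, search_frame, cut_out
from scipy.spatial.transform import Rotation as R
def rot(c):
    r=np.array(c["rotation"],float)
    return r if r.shape==(3,3) else R.from_quat(np.r_[r[1:],r[0]]).as_matrix()
def ray(c,p):
    u=np.array([(p[0]-c["cx"])/c["fx"],(p[1]-c["cy"])/c["fy"]]); s=u.copy()
    for _ in range(20): s=u/(1+c["k1"]*(s@s))
    d=rot(c)@np.array([s[0],-s[1],-1]); return np.array(c["origin"]),d/np.linalg.norm(d)
def proj(c,P):
    v=rot(c).T@(np.array(P)-c["origin"]); s=np.array([v[0],-v[1]])/-v[2]; s=s*(1+c["k1"]*(s@s))
    return s*[c["fx"],c["fy"]]+[c["cx"],c["cy"]]
def atz(c,p,z):
    o,d=ray(c,p); return o+d*(z-o[2])/d[2]
def tri(rs):
    A=0;b=0
    for o,d in rs:
        M=np.eye(3)-np.outer(d,d); A=A+M; b=b+M@o
    x=np.linalg.solve(A,b); return x,[np.linalg.norm((np.eye(3)-np.outer(d,d))@(x-o)) for o,d in rs]
def save(c,n,box=None,s=1):
    i=c["img"][:,:,::-1]
    if box: i=i[box[1]:box[3],box[0]:box[2]]
    cv2.imwrite(f"pics/{n}.png",cv2.resize(i,None,fx=s,fy=s,interpolation=cv2.INTER_CUBIC))
E
python3 - <<'E'
from h import *
o=telemetry.get_obs(); print({k:np.round(v,3).tolist() for k,v in o.items()})
C={}
for n in ["scene","side"]:
    C[n]=viewer.read_camera(n); save(C[n],n+"0"); print(n,np.round(C[n]["origin"],3),np.round(rot(C[n])[:,2],2),C[n]["fx"])
np.set_printoptions(precision=4,suppress=True)
for t in ["press_pad","dial_centre","stud0","stud1","stud2","stud3","plunger_tip","hub_axis","fixture"]:
    rs=[]
    for n in C:
        r=search_frame(n,t)
        print(t,n,[(np.round(x["pixel"],1).tolist(),round(x["score"],2)) for x in r[:3]])
        if r: rs.append(ray(C[n],r[0]["pixel"]))
    if len(rs)==2: print("   ",*tri(rs))
E
```

```text
{'t': 0.0, 'q': [-1.221, 0.478, 0.022, 1.556, -0.012, 1.109, -0.083], 'joint_vel': [0.0, -0.001, 0.0, 0.001, 0.001, -0.001, 0.0], 'joint_torque': [-0.001, -59.644, 1.608, -28.12, 0.013, 0.009, -0.0], 'eef_pos': [0.298, 0.605, 0.23], 'tool_rot': [-0.0, 0.227, 0.974, -0.001], 'contact_force': [0.107, -0.489, -1.071], 'torque': [0.027, -0.021, -0.044], 'grasp_force': 0.0, 'gripper_width': 1.004}
scene [ 1.528 -0.645  1.038] [ 0.7  -0.41  0.59] 498.8124901342145
side [0.336 0.873 1.21 ] [-0.12  0.64  0.76] 480.38855908537056
press_pad scene [([346.0, 207.3], 0.98), ([371.5, 220.7], 0.33)]
press_pad side [([307.1, 185.3], 0.75)]
    [ 0.5542 -0.0143  0.1835] [np.float64(0.004784227618839272), np.float64(0.004784227618839232)]
dial_centre scene [([346.5, 210.3], 0.85), ([307.0, 226.8], 0.44)]
dial_centre side [([309.9, 186.6], 0.9)]
    [ 0.5506 -0.0151  0.1737] [np.float64(0.009844082829031688), np.float64(0.009844082829031636)]
stud0 scene [([373.6, 225.6], 0.94)]
stud0 side [([298.9, 240.5], 0.61)]
    [0.551  0.0965 0.0683] [np.float64(0.0016615310197998453), np.float64(0.0016615310197
[... 282 characters left out ...]
p.float64(0.0016615310197998453), np.float64(0.0016615310197999143)]
stud3 scene [([373.6, 225.6], 0.94)]
stud3 side [([298.9, 240.5], 0.61)]
    [0.551  0.0965 0.0683] [np.float64(0.0016615310197998453), np.float64(0.0016615310197999143)]
plunger_tip scene []
plunger_tip side [([285.4, 350.3], 0.46), ([308.7, 187.2], 0.34)]
hub_axis scene [([351.9, 238.8], 0.77), ([480.5, 221.3], 0.41)]
hub_axis side [([300.8, 222.5], 0.72)]
    [0.5609 0.016  0.0524] [np.float64(0.003094343682753111), np.float64(0.0030943436827529924)]
fixture scene [([350.6, 245.3], 0.74)]
fixture side [([332.6, 125.7], 0.17)]
    [ 0.6035 -0.1377  0.2165] [np.float64(0.11666768365543553), np.float64(0.11666768365543544)]
```

View pics/scene0.png

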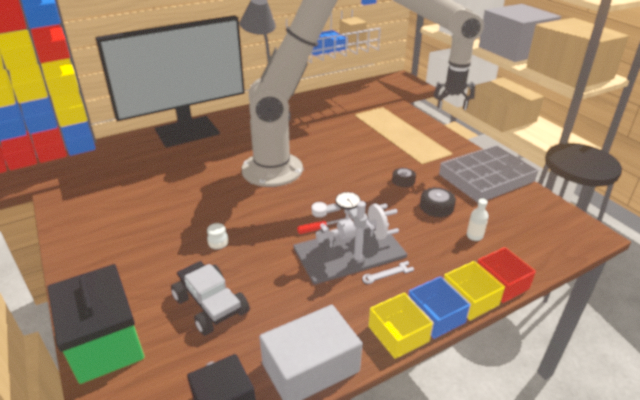

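View pics/side0.png

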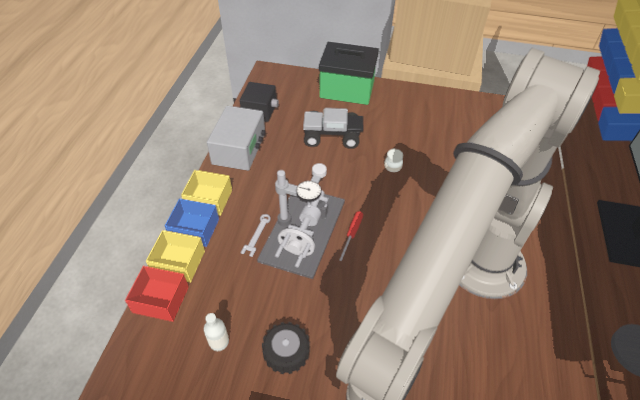

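The scene view shows the dial at about (347,201), pad at (319,210), wheel disc at (378,220) and column at (360,230). In the side view the dial is at (309,191), pad at (319,171) and wheel at (296,243). I'll zoom in next.

```bash
python3 - <<'E'
from h import *
C={n:viewer.read_camera(n) for n in ["scene","side"]}
a=C["scene"]["img"][180:285,285:415,::-1]; b=C["side"]["img"][155:280,250:350,::-1]
a=cv2.resize(a,None,fx=3.5,fy=3.5,interpolation=3); b=cv2.resize(b,None,fx=3.3,fy=3.3,interpolation=3)
H=max(a.shape[0],b.shape[0]); f=lambda i:cv2.copyMakeBorder(i,0,H-i.shape[0],0,0,0)
m=np.hstack([f(a),f(b)]); print(m.shape,a.shape); cv2.imwrite("pics/z1.png",m)
for nm,ps in dict(dial=[(347,201),(309,191)],pad=[(319,210),(319,171)]).items(): print(nm,tri([ray(C["scene"],ps[0]),ray(C["side"],ps[1])]))
E
```

```text
(412, 785, 3) (368, 455, 3)
dial (array([0.53979291, 0.00361795, 0.18710255]), [np.float64(0.0007747995750505357), np.float64(0.0007747995750506382)])
pad (array([ 0.53012158, -0.0847709 ,  0.1803952 ]), [np.float64(0.0005528436233738724), np.float64(0.0005528436233738094)])
```

View pics/z1.png

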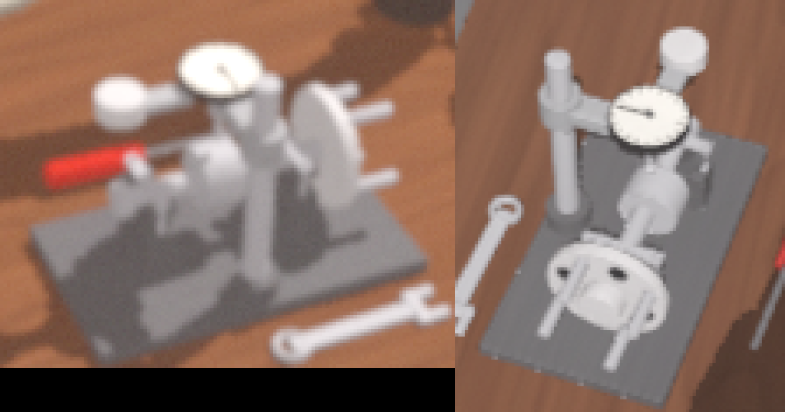

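```bash
cat >> h.py <<'E'
def fixT(p):
    c,s=np.cos(p[2]),np.sin(p[2]); M=np.array([[c,-s,0],[s,c,0],[0,0,1]]); t=np.array([p[0],p[1],0])
    return lambda X:M@np.array(X)+t
E
python3 - <<'E'
from h import *
from scipy.optimize import least_squares
C={n:viewer.read_camera(n) for n in ["scene","side"]}
S=lambda u,v:np.array([u/3.5+285,v/3.5+180]); D=lambda u,v:np.array([(u-455)/3.3+250,v/3.3+155])
obs=[("d","scene",S(219,70)),("d","side",D(649,115)),("p","scene",S(119,90)),("p","side",D(684,45)),("c","scene",S(266,80)),("c","side",D(557,56))]
def res(p):
    f=fixT(p); P=dict(d=f([0,-.02,p[3]]),p=f([0,-.11,p[3]]),c=f([.082,-.02,.235]))
    return np.concatenate([proj(C[n],P[k])-o for k,n,o in obs])
r=least_squares(res,[.54,.02,0,.2],loss="soft_l1"); print(r.x,r.fun.round(1).reshape(-1,2).tolist())
f=fixT(r.x); print("pad",f([0,-.11,r.x[3]]),"hub",f([0,.1145,.08]))
for n in C: print(n,proj(C[n],f([0,.092,.08])),proj(C[n],f([0,.137,.08])))
for k in "dp": print(k,tri([ray(C[n],o) for kk,n,o in obs if kk==k]))
print("plate corners z15 from px")
print(atz(C["scene"],S(32,230),.015),atz(C["scene"],S(427,265),.015),atz(C["side"],D(767,148),.015),atz(C["side"],D(482,347),.015),atz(C["side"],D(660,402),.015))
for x,y in [(-.0875,.155),(.0875,.155)]: print(f([x,y,.015]))
E
```

```text
[ 0.54334726  0.02510102 -0.13400783  0.19251872] [[0.4, -0.4], [-0.0, 0.1], [0.2, 0.6], [0.2, -0.3], [-0.2, 0.4], [0.2, 0.2]]
pad [ 0.52865047 -0.08391276  0.19251872] hub [0.55864527 0.13857445 0.08      ]
scene [379.46644992 221.30389167] [392.22224312 218.04802834]
side [295.07077491 243.69305435] [289.09623117 256.15771451]
d (array([0.54086988, 0.00402688, 0.1916356 ]), [np.float64(9.383534649358008e-05), np.float64(9.383534649371265e-05)])
p (array([ 0.5281571 , -0.08301669,  0.19329954]), [np.float64(0.0012382056359721016), np.float64(0.0012382056359722296)])
plate corners z15 from px
[ 0.46112702 -0.13536426  0.015     ] [0.67138971 0.14388242 0.015     ] [ 0.45337494 -0.13026826  0.015     ] [0.65945816 0.15311641 0.015     ] [0.49283828 0.17360914 0.015     ]
[0.47734085 0.19040197 0.015     ]
[0.65077186 0.16702073 0.015     ]
```

```bash
cat >> h.py <<'E'
FX=[0.54335,0.0251,-0.134]
def dl(P,yaw_y=None):
    "tool-frame shift from the present pose to world P"
    o=telemetry.get_obs(); q=o["tool_rot"]; M=R.from_quat(np.r_[q[1:],q[0]]).as_matrix()
    print("tool y ang",np.degrees(np.arctan2(M[1,1],M[0,1])).round(2),"z",M[:,2].round(3)); return (M.T@(np.array(P)-o["eef_pos"])).round(4)
E
python3 - <<'E'
from h import *
print(dl([.298,.605,.30]),dl([.5287,-.0837,.30]),dl([.5287,-.0837,.215]))
E
```

```text
tool y ang 63.77 z [-0. -0. -1.]
tool y ang 63.77 z [-0. -0. -1.]
tool y ang 63.77 z [-0. -0. -1.]
[ 0.0001 -0.0006 -0.0687] [-0.5113 -0.5164 -0.0687] [-0.5113 -0.5164  0.0163]
```

```bash
python3 -m crank '[{"delta_rot":[0,0,0],"xyz":[0,0,-0.05],"fingers":1},{"delta_rot":[0,0,0],"xyz":[0,0,-0.07],"fingers":1},{"delta_rot":[0,0,-18.5],"xyz":[-0.5113,-0.5164,-0.07],"fingers":1},{"delta_rot":[0,0,-18.5],"xyz":[-0.5113,-0.5164,-0.07],"fingers":1},{"delta_rot":[0,0,-18.5],"xyz":[-0.5113,-0.5164,-0.07],"fingers":1},{"delta_rot":[0,0,-18.5],"xyz":[-0.5113,-0.5164,-0.07],"fingers":1},{"delta_rot":[0,0,-18.5],"xyz":[-0.5113,-0.5164,-0.07],"fingers":1},{"delta_rot":[0,0,-18.5],"xyz":[-0.5113,-0.5164,-0.07],"fingers":1},{"delta_rot":[0,0,-18.5],"xyz":[-0.5113,-0.5164,-0.07],"fingers":1},{"delta_rot":[0,0,-18.5],"xyz":[-0.5113,-0.5164,-0.07],"fingers":1}]'
python3 - <<'E'
from h import *
print(dl([.5287,-.0837,.30]),dl([.5287,-.0837,.215]))
E
```

```text
t: 2.2
eef_pos: [0.4255, 0.2241, 0.3016]
tool_rot: [0.0, 0.067, 0.998, 0.0]
contact_force: [0.7, 0.3, 0.5]
gripper_width: 0.0
grasp_force: 0.0
tool y ang 82.27 z [ 0.001  0.001 -1.   ]
tool y ang 82.27 z [ 0.001  0.001 -1.   ]
[-0.1437 -0.2911  0.0015] [-0.1436 -0.2912  0.0865]
```

```bash
python3 -m crank '[{"delta_rot":[0,0,0],"xyz":[-0.1437,-0.2911,0],"fingers":1},{"delta_rot":[0,0,0],"xyz":[-0.1437,-0.2911,0],"fingers":1},{"delta_rot":[0,0,0],"xyz":[-0.1437,-0.2911,0],"fingers":1},{"delta_rot":[0,0,0],"xyz":[-0.1437,-0.2911,0],"fingers":1},{"delta_rot":[0,0,0],"xyz":[-0.1437,-0.2911,0],"fingers":1},{"delta_rot":[0,0,0],"xyz":[-0.1437,-0.2911,0],"fingers":1},{"delta_rot":[0,0,0],"xyz":[-0.1437,-0.2911,0],"fingers":1},{"delta_rot":[0,0,0],"xyz":[-0.1437,-0.2911,0],"fingers":1},{"delta_rot":[0,0,0],"xyz":[-0.1437,-0.2911,0],"fingers":1}]'
python3 - <<'E'
from h import *
print(dl([.5287,-.0837,.30]),dl([.5287,-.0837,.215]))
c=viewer.read_camera("wrist"); save(c,"w1")
print(c["origin"])
for n in ["scene","wrist"]:
  if n!="wrist": viewer.read_camera(n)
  for t in ["press_pad","dial_centre"]:
    print(n,t,[(np.round(x["pixel"],1).tolist(),round(x["score"],2)) for x in search_frame(n,t)[:2]])
for h in [.193,.2]:
  f=fixT(FX); print(proj(c,f([0,-.02,h])),proj(c,f([0,-.11,h])))
E
```

```text
t: 3.1
eef_pos: [0.5283, -0.0816, 0.3012]
tool_rot: [-0.0, 0.068, 0.998, 0.0]
contact_force: [0.1, 0.8, -0.3]
gripper_width: 0.002
grasp_force: 0.0
tool y ang 82.21 z [-0.  0. -1.]
tool y ang 82.21 z [-0.  0. -1.]
[-0.0007 -0.0021  0.0012] [-0.0008 -0.0021  0.0862]
[ 0.46073143 -0.07165689  0.44416018]
scene press_pad [([344.3, 206.0], 0.79)]
scene dial_centre [([348.4, 207.6], 0.78), ([439.0, 203.8], 0.37)]
wrist press_pad [([419.8, 201.3], 0.91)]
wrist dial_centre [([419.5, 202.2], 0.81), ([349.8, 47.2], 0.64)]
[441.77857318 199.38014318] [319.75061579 199.64200897]
[444.93123182 201.95324472] [319.64552225 202.21689285]
```

View pics/w1.png

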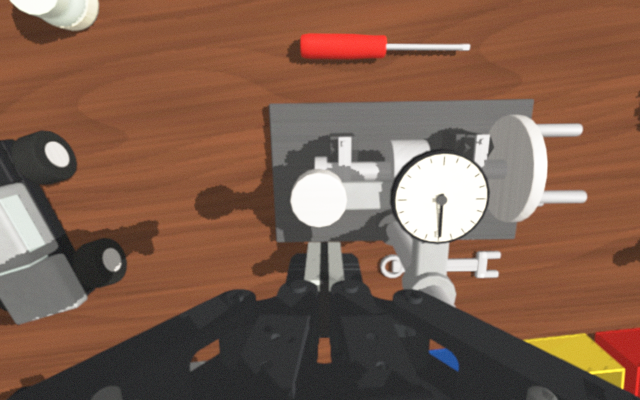

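Wrist view: dial at (441,199) with the needle pointing down (+x, at rest), pad at (319,200). Both match the fitted fixture pose and head height of 0.193.

```bash
cat >> h.py <<'E'
def needle(h=None,cam="wrist",dbg=None):
    c=viewer.read_camera(cam); o=telemetry.get_obs(); h=h or o["eef_pos"][2]; f=fixT(FX)
    g=c["img"].astype(float).mean(2).astype(np.float32)
    A=np.radians(np.arange(0,360,2)); rr=np.linspace(.008,.024,17)
    # refine the dial centre: bright blob about the projected one
    p0=proj(c,f([0,-.02,h])); e=[proj(c,f([.036,-.02,h]))-p0,proj(c,f([0,.016,h]))-p0]
    rad=max(np.linalg.norm(v) for v in e); Y,X=np.mgrid[:400,:640]
    E=np.array(e).T; uv=np.einsum('ij,jkl->ikl',np.linalg.inv(E),np.stack([X-p0[0],Y-p0[1]]))
    m=(np.hypot(*uv)<1.15)&(g>190); n,l,s,ce=cv2.connectedComponentsWithStats(m.astype(np.uint8))
    k=1+np.argmax(s[1:,4]); hull=cv2.convexHull(np.argwhere(l==k)[:,::-1].astype(np.int32)); M=cv2.moments(hull)
    p=np.array([M["m10"],M["m01"]])/M["m00"]
    # clockwise from +x seen from above: direction (cos a, -sin a)
    d=np.stack([np.cos(A),-np.sin(A)],1)
    P=p+np.einsum('r,ad,id->rai',rr/.036,d,E)
    v=cv2.remap(g,P[...,0].astype(np.float32),P[...,1].astype(np.float32),1).mean(0)
    w=np.clip(np.median(v)-v,0,None); k=np.argmax(w); q=(np.arange(-7,8)+k)%len(A)
    a=np.angle((w[q]*np.exp(1j*A[q])).sum())%(2*np.pi)
    print(f"t {o['t']:.1f} tcp {np.round(o['eef_pos'],4)} F {np.round(o['contact_force'],1)} h {h:.4f} dial {p.round(1)} exp {p0.round(1)} needle {a:.2f} contrast {w[k]:.0f}")
    return c,a
E
python3 -m crank '[{"delta_rot":[0,0,0],"xyz":[-0.0007,-0.0021,0.03],"fingers":1},{"delta_rot":[0,0,0],"xyz":[-0.0007,-0.0021,0.06],"fingers":1},{"delta_rot":[0,0,0],"xyz":[-0.0007,-0.0021,0.09],"fingers":1},{"delta_rot":[0,0,0],"xyz":[-0.0007,-0.0021,0.101],"fingers":1},{"delta_rot":[0,0,0],"xyz":[-0.0007,-0.0021,0.104],"fingers":1},{"delta_rot":[0,0,0],"xyz":[-0.0007,-0.0021,0.107],"fingers":1},{"delta_rot":[0,0,0],"xyz":[-0.0007,-0.0021,0.110],"fingers":1},{"delta_rot":[0,0,0],"xyz":[-0.0007,-0.0021,0.112],"fingers":1},{"delta_rot":[0,0,0],"xyz":[-0.0007,-0.0021,0.114],"fingers":1},{"delta_rot":[0,0,0],"xyz":[-0.0007,-0.0021,0.114],"fingers":1}]'
python3 -c "
from h import *
c,a=needle(); save(c,'w2')"
```

```text
t: 4.4
eef_pos: [0.5299, -0.0838, 0.1882]
tool_rot: [0.001, 0.067, 0.998, 0.0]
contact_force: [0.3, -0.9, 3.3]
gripper_width: 0.001
grasp_force: 1.7
t 4.5 tcp [ 0.5299 -0.0838  0.1882] F [1.  0.6 4.8] h 0.1882 dial [525.5 256.1] exp [526.6 260.6] needle 6.24 contrast 202
```

View pics/w2.png

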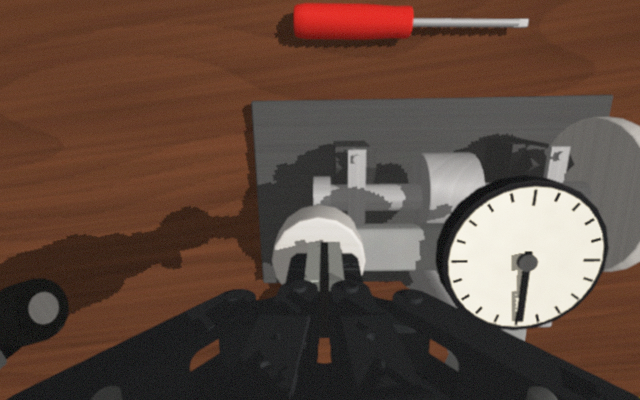

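The fingers are on the pad at z 0.188, and the needle is still at rest, pointing to (520,318). I'll press on in small steps.

```bash
for i in 1; do python3 -m crank '[{"delta_rot":[0,0,0],"xyz":[0,0,0.001],"fingers":1},{"delta_rot":[0,0,0],"xyz":[0,0,0.003],"fingers":1},{"delta_rot":[0,0,0],"xyz":[0,0,0.005],"fingers":1},{"delta_rot":[0,0,0],"xyz":[0,0,0.006],"fingers":1}]' >/dev/null; python3 -c "
from h import *
needle()"; done; python3 -m crank '[{"delta_rot":[0,0,0],"xyz":[0,0,0.001],"fingers":1},{"delta_rot":[0,0,0],"xyz":[0,0,0.003],"fingers":1},{"delta_rot":[0,0,0],"xyz":[0,0,0.005],"fingers":1},{"delta_rot":[0,0,0],"xyz":[0,0,0.006],"fingers":1}]' >/dev/null; python3 -c "
from h import *
needle()"
```

```text
t 4.9 tcp [ 0.5298 -0.0838  0.1817] F [3.9 0.4 3.1] h 0.1817 dial [525.6 256.2] exp [526.5 260.5] needle 6.24 contrast 203
t 5.3 tcp [ 0.5298 -0.0838  0.1758] F [ 3.8 -0.1  4.6] h 0.1758 dial [525.6 256.3] exp [526.5 260.6] needle 2.67 contrast 196
```

```bash
python3 -m crank '[{"delta_rot":[0,0,0],"xyz":[0,0,0.001],"fingers":1},{"delta_rot":[0,0,0],"xyz":[0,0,0.003],"fingers":1},{"delta_rot":[0,0,0],"xyz":[0,0,0.005],"fingers":1},{"delta_rot":[0,0,0],"xyz":[0,0,0.0065],"fingers":1},{"delta_rot":[0,0,0],"xyz":[0,0,0.0065],"fingers":1}]' >/dev/null; python3 -c "
from h import *
c,a=needle(); save(c,'w3')
print(dl(fixT(FX)([-.055,.126,.24])))"
```

```text
t 5.9 tcp [ 0.5298 -0.0838  0.1692] F [2.7 0.2 3.9] h 0.1692 dial [525.6 256.3] exp [526.6 260.7] needle 6.07 contrast 200
tool y ang 82.28 z [ 0.002 -0.    -1.   ]
[ 0.0561  0.2357 -0.0708]
```

View pics/w3.png

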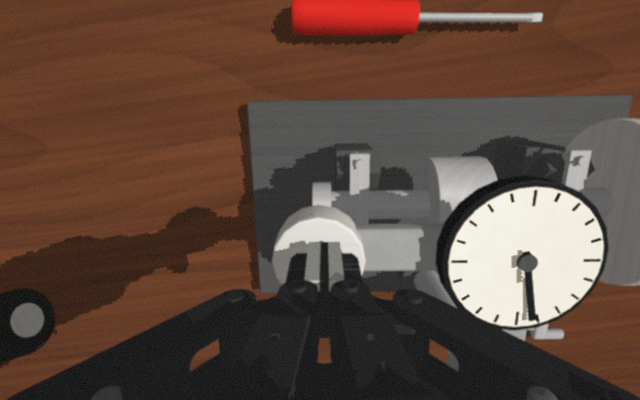

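```bash
python3 -m crank '[{"delta_rot":[0,0,0],"xyz":[0,0,-0.035],"fingers":1},{"delta_rot":[0,0,0],"xyz":[0,0,-0.0708],"fingers":1},{"delta_rot":[0,0,0],"xyz":[0.0561,0.2357,-0.0708],"fingers":1},{"delta_rot":[0,0,0],"xyz":[0.0561,0.2357,-0.0708],"fingers":1},{"delta_rot":[0,0,0],"xyz":[0.0561,0.2357,-0.0708],"fingers":1},{"delta_rot":[0,0,0],"xyz":[0.0561,0.2357,-0.0708],"fingers":1},{"delta_rot":[0,0,0],"xyz":[0.0561,0.2357,-0.0708],"fingers":1},{"delta_rot":[0,0,0],"xyz":[0.0561,0.2357,-0.0708],"fingers":1},{"delta_rot":[0,0,0],"xyz":[0.0561,0.2357,-0.0708],"fingers":1}]' ; python3 -c "
from h import *
c,a=needle(h=.169); save(c,'w4')
f=fixT(FX)
for th in range(-90,91,15):
  s,k=.045*np.sin(np.radians(th)),.08+.045*np.cos(np.radians(th))
  print(th,proj(c,f([s,.094,k])).round(),proj(c,f([s,.137,k])).round())
for n in ['scene','side']: needle(h=.169,cam=n)
"
```

```text
t: 6.8
eef_pos: [0.5035, 0.1577, 0.2385]
tool_rot: [-0.001, 0.066, 0.998, -0.001]
contact_force: [0.7, -1.4, -0.1]
gripper_width: 0.003
grasp_force: 0.0
t 6.8 tcp [0.504  0.1562 0.2387] F [ 1.4 -1.1 -0.2] h 0.1690 dial [101.  294.4] exp [105.2 296. ] needle 6.20 contrast 172
-90 [287. 197.] [336. 198.]
-75 [286. 203.] [336. 203.]
-60 [285. 212.] [336. 212.]
-45 [284. 223.] [337. 223.]
-30 [283. 237.] [337. 238.]
-15 [283. 252.] [337. 252.]
0 [283. 267.] [337. 267.]
15 [283. 279.] [337. 279.]
30 [284. 288.] [336. 288.]
45 [286. 294.] [336. 294.]
60 [287. 296.] [336. 296.]
75 [288. 294.] [335. 294.]
90 [290. 289.] [335. 289.]
t 6.9 tcp [0.5044 0.1555 0.2389] F [-0.1 -1.5  0. ] h 0.1690 dial [346.9 205.8] exp [347.7 206.1] needle 5.93 contrast 27
t 7.0 tcp [0.5046 0.1553 0.2391] F [ 0.7 -0.4 -0.5] h 0.1690 dial [nan nan] exp [308.8 195.4] needle 0.00 contrast 0h.py:43: RuntimeWarning: invalid value encountered in divide
  p=np.array([M["m10"],M["m01"]])/M["m00"]
```

View pics/w4.png

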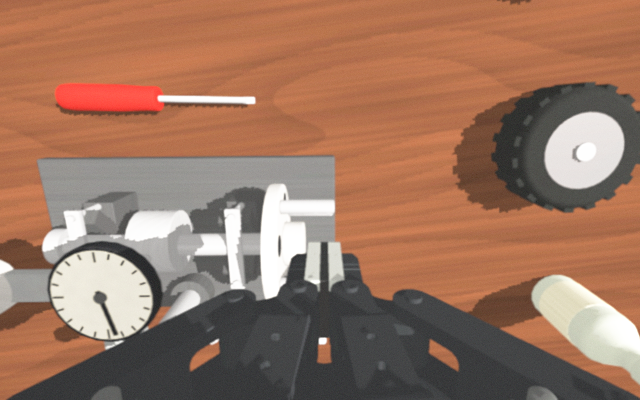

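The wrist view shows the dial at (100,297) with the needle near 6.1, and one stud at (308,207), which puts it at about -68° from the top. The next stud should then be near +22°, hidden behind the fingers. I'll check that against the first side picture.

```bash
python3 -c "
from h import *
f=fixT(FX); c=viewer.read_camera('side')
for th in [-75,-68,-60,15,22,30]:
  s,k=.045*np.sin(np.radians(th)),.08+.045*np.cos(np.radians(th)); print(th,proj(c,f([s,.137,k])).round(1))
print('seen 297.6,265.9 and 277.3,255.9')
print(dl(f([-.012,.130,.24])),dl(f([-.012,.130,.09])))
"
```

```text
-75 [303.6 258.4]
-68 [303.  257.2]
-60 [302.  255.8]
15 [284.6 246.1]
22 [282.8 245.9]
30 [281.  245.9]
seen 297.6,265.9 and 277.3,255.9
tool y ang 82.11 z [-0.001 -0.001 -1.   ]
tool y ang 82.11 z [-0.001 -0.001 -1.   ]
[-0.0435  0.0062 -0.0008] [-0.0437  0.0064  0.1492]
```

```bash
python3 -c "
from h import *
f=fixT(FX); c=viewer.read_camera('wrist'); c['origin']=np.array([ 0.46073,-0.07166,0.44416])
for th in [-75,-68,-60,15,22,30,112,120]:
  s,k=.045*np.sin(np.radians(th)),.08+.045*np.cos(np.radians(th)); print(th,proj(c,f([s,.137,k])).round(1))
print('seen 582,130 586,197')
"
```

```text
-75 [574.9 128.2]
-68 [578.3 130.5]
-60 [581.9 133.9]
15 [587.3 191.1]
22 [584.9 196.1]
30 [581.7 201.1]
112 [542.9 204.2]
120 [540.3 200.5]
seen 582,130 586,197
```

```bash
python3 -m crank '[{"delta_rot":[0,0,0],"xyz":[-0.0437,0.0064,0],"fingers":1},{"delta_rot":[0,0,0],"xyz":[-0.0437,0.0064,0.05],"fingers":1},{"delta_rot":[0,0,0],"xyz":[-0.0437,0.0064,0.10],"fingers":1},{"delta_rot":[0,0,0],"xyz":[-0.0437,0.0064,0.13],"fingers":1},{"delta_rot":[0,0,0],"xyz":[-0.0437,0.0064,0.15],"fingers":1},{"delta_rot":[0,0,0],"xyz":[-0.0437,0.0064,0.15],"fingers":1}]'; python3 -m crank '[{"delta_rot":[0,0,0],"xyz":[-0.006,0,0],"fingers":1},{"delta_rot":[0,0,0],"xyz":[-0.012,0,0],"fingers":1},{"delta_rot":[0,0,0],"xyz":[-0.018,0,0],"fingers":1},{"delta_rot":[0,0,0],"xyz":[-0.024,0,0],"fingers":1},{"delta_rot":[0,0,0],"xyz":[-0.030,0,0],"fingers":1},{"delta_rot":[0,0,0],"xyz":[-0.036,0,0],"fingers":1},{"delta_rot":[0,0,0],"xyz":[-0.036,0,0],"fingers":1}]'
python3 -c "
from h import *
needle(h=.169,cam='scene')"
python3 -m crank '[{"delta_rot":[0,0,0],"xyz":[0.006,0,0],"fingers":1},{"delta_rot":[0,0,0],"xyz":[0.006,0,-0.05],"fingers":1},{"delta_rot":[0,0,0],"xyz":[0.02,0,-0.10],"fingers":1},{"delta_rot":[0,0,0],"xyz":[0.036,0,-0.13],"fingers":1},{"delta_rot":[0,0,0],"xyz":[0.06,0,-0.15],"fingers":1},{"delta_rot":[0,0,0],"xyz":[0.08,0,-0.15],"fingers":1}]'
python3 -c "
from h import *
c,a=needle(h=.169); save(c,'w5')
f=fixT(FX)
for th in range(-90,91,15):
  s,k=.045*np.sin(np.radians(th)),.08+.045*np.cos(np.radians(th))
  print(th,proj(c,f([s,.094,k])).round(),proj(c,f([s,.137,k])).round())
"
```

```text
t: 7.65
eef_pos: [0.547, 0.156, 0.0868]
tool_rot: [-0.003, 0.068, 0.998, -0.002]
contact_force: [-0.9, 1.2, 0.1]
gripper_width: -0.005
grasp_force: 0.0
t: 8.35
eef_pos: [0.5789, 0.1533, 0.0867]
tool_rot: [-0.006, 0.067, 0.998, -0.001]
contact_force: [-11.0, 1.4, -7.3]
gripper_width: -0.001
grasp_force: 5.6
t 8.4 tcp [0.5789 0.1533 0.0868] F [-10.8   2.8  -8. ] h 0.1690 dial [347.  205.7] exp [347.7 206.1] needle 0.74 contrast 23
t: 9.0
eef_pos: [0.508, 0.1644, 0.2445]
tool_rot: [0.004, 0.068, 0.998, 0.003]
contact_force: [-0.7, 0.6, 0.1]
gripper_width: -0.0
grasp_force: 0.0
t 9.1 tcp [0.5042 0.1647 0.2427] F [-3.2  1.  -1.7] h 0.1690 dial [ 93.4 280.8] exp [ 97.9 286.7] needle 0.64 contrast 115
-90 [278. 190.] [326. 190.]
-75 [277. 195.] [326. 195.]
-60 [275. 204.] [326. 203.]
-45 [274. 215.] [327. 215.]
-30 [274. 229.] [327. 229.]
-15 [273. 244.] [327. 243.]
0 [274. 258.] [327. 258.]
15 [275. 270.] [327. 270.]
30 [276. 279.] [327. 279.]
45 [277. 285.] [327. 285.]
60 [279. 287.] [326. 286.]
75 [280. 285.] [326. 285.]
90 [282. 280.] [326. 280.]
```

View pics/w5.png

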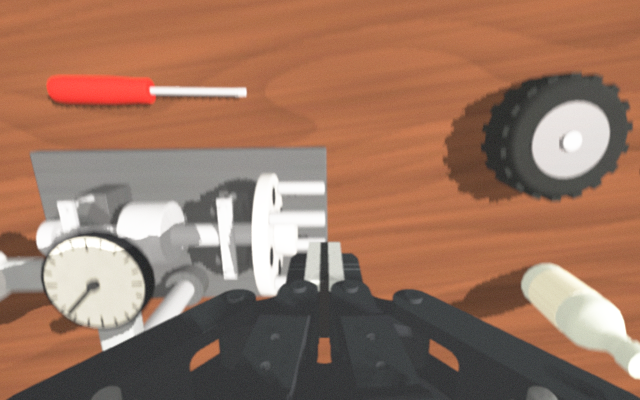

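The needle rose from about 6.1 to about 6.95 for a turn of roughly 30°. That picture was taken while the arm was still moving, so I'll measure again now that it is still.

```bash
cat >> h.py <<'E'
def studs():
    c,a=needle(h=.169); f=fixT(FX); g=c["img"].astype(float).mean(2).astype(np.float32); out=[]
    T=np.arange(-180,60,2)
    for th in T:
        s,k=.045*np.sin(np.radians(th)),.08+.045*np.cos(np.radians(th))
        P=np.array([proj(c,f([s,y,k])) for y in np.linspace(.122,.134,8)],np.float32); out.append(cv2.remap(g,P[:,0],P[:,1],1).mean())
    print({int(t):int(v) for t,v in zip(T,out)}); return c,a
E
python3 -c "
from h import *
studs()
print(dl(fixT(FX)([-.06,.13,.24])))"
```

```text
t 9.1 tcp [0.5052 0.1644 0.2418] F [-0.5  0.9  0.4] h 0.1690 dial [ 93.8 291.5] exp [ 97.4 293.4] needle 0.69 contrast 181
{-180: 253, -178: 252, -176: 249, -174: 243, -172: 224, -170: 178, -168: 158, -166: 155, -164: 155, -162: 155, -160: 153, -158: 152, -156: 153, -154: 154, -152: 153, -150: 153, -148: 152, -146: 152, -144: 152, -142: 152, -140: 152, -138: 166, -136: 196, -134: 229, -132: 245, -130: 249, -128: 252, -126: 253, -124: 253, -122: 254, -120: 254, -118: 254, -116: 254, -114: 254, -112: 253, -110: 253, -108: 253, -106: 253, -104: 253, -102: 253, -100: 253, -98: 253, -96: 253, -94: 254, -92: 254, -90: 254, -88: 254, -86: 253, -84: 253, -82: 251, -80: 248, -78: 236, -76: 209, -74: 169, -72: 152, -70: 152, -68: 152, -66: 152, -64: 152, -62: 153, -60: 153, -58: 152, -56: 153, -54: 154, -52: 155, -50: 155, -48: 169, -46: 221, -44: 245, -42: 250, -40: 253, -38: 254, -36: 253, -34: 251, -32: 229, -30: 157, -28: 154, -26: 155, -24: 155, -22: 175, -20: 178, -18: 180, -16: 179, -14: 179, -12: 179, -10: 175, -8: 175, -6: 175, -4: 175, -2: 175, 0: 173, 2: 172, 4: 172, 6: 172, 8: 170, 10: 162, 12: 157, 14: 158, 16: 161, 18: 168, 20: 183, 22: 194, 24: 180, 26: 147, 28: 109, 30: 88, 32: 85, 34: 83, 36: 81, 38: 79, 40: 78, 42: 78, 44: 76, 46: 74, 48: 72, 50: 70, 52: 69, 54: 68, 56: 67, 58: 67}
tool y ang 82.34 z [ 0.004  0.003 -1.   ]
[ 0.0036 -0.003   0.0018]
```

```bash
python3 -m crank '[{"delta_rot":[0,0,0],"xyz":[0,0.003,0.05],"fingers":1},{"delta_rot":[0,0,0],"xyz":[0,0.003,0.10],"fingers":1},{"delta_rot":[0,0,0],"xyz":[0,0.003,0.13],"fingers":1},{"delta_rot":[0,0,0],"xyz":[0,0.003,0.142],"fingers":1},{"delta_rot":[0,0,0],"xyz":[-0.010,0.003,0.142],"fingers":1},{"delta_rot":[0,0,0],"xyz":[-0.018,0.003,0.142],"fingers":1},{"delta_rot":[0,0,0],"xyz":[-0.026,0.003,0.142],"fingers":1},{"delta_rot":[0,0,0],"xyz":[-0.034,0.003,0.142],"fingers":1},{"delta_rot":[0,0,0],"xyz":[-0.040,0.003,0.142],"fingers":1},{"delta_rot":[0,0,0],"xyz":[-0.040,0.003,0.142],"fingers":1}]'
python3 -m crank '[{"delta_rot":[0,0,0],"xyz":[0.01,0,0],"fingers":1},{"delta_rot":[0,0,0],"xyz":[0.02,0,-0.05],"fingers":1},{"delta_rot":[0,0,0],"xyz":[0.04,0,-0.10],"fingers":1},{"delta_rot":[0,0,0],"xyz":[0.04,0,-0.142],"fingers":1},{"delta_rot":[0,0,0],"xyz":[0.04,0,-0.142],"fingers":1},{"delta_rot":[0,0,0],"xyz":[0.04,0,-0.142],"fingers":1},{"delta_rot":[0,0,0],"xyz":[0.04,0,-0.142],"fingers":1}]'
python3 -c "
from h import *
studs()
print(dl(fixT(FX)([-.06,.13,.24])))"
```

```text
t: 10.1
eef_pos: [0.5479, 0.1612, 0.0986]
tool_rot: [0.002, 0.068, 0.998, 0.001]
contact_force: [-0.1, 0.5, 0.7]
gripper_width: -0.002
grasp_force: 0.0
t: 10.8
eef_pos: [0.5048, 0.1665, 0.2385]
tool_rot: [-0.001, 0.067, 0.998, -0.0]
contact_force: [-0.9, 0.1, -0.3]
gripper_width: -0.002
grasp_force: 0.0
t 10.8 tcp [0.5048 0.1664 0.2382] F [ 0.  -0.6 -0.4] h 0.1690 dial [ 87.9 294.4] exp [ 91.8 296.3] needle 1.65 contrast 160
{-180: 159, -178: 204, -176: 246, -174: 251, -172: 253, -170: 254, -168: 253, -166: 252, -164: 246, -162: 220, -160: 173, -158: 153, -156: 153, -154: 154, -152: 154, -150: 153, -148: 152, -146: 152, -144: 152, -142: 153, -140: 166, -138: 204, -136: 230, -134: 243, -132: 248, -130: 250, -128: 251, -126: 252, -124: 253, -122: 253, -120: 253, -118: 253, -116: 253, -114: 253, -112: 253, -110: 253, -108: 253, -106: 253, -104: 253, -102: 253, -100: 253, -98: 254, -96: 254, -94: 253, -92: 254, -90: 253, -88: 253, -86: 253, -84: 252, -82: 251, -80: 250, -78: 247, -76: 239, -74: 210, -72: 167, -70: 151, -68: 152, -66: 152, -64: 152, -62: 154, -60: 154, -58: 152, -56: 159, -54: 214, -52: 247, -50: 253, -48: 254, -46: 253, -44: 251, -42: 232, -40: 164, -38: 155, -36: 154, -34: 156, -32: 155, -30: 153, -28: 156, -26: 162, -24: 186, -22: 187, -20: 186, -18: 188, -16: 187, -14: 185, -12: 184, -10: 184, -8: 186, -6: 188, -4: 188, -2: 187, 0: 187, 2: 187, 4: 186, 6: 186, 8: 185, 10: 180, 12: 178, 14: 185, 16: 196, 18: 190, 20: 152, 22: 109, 24: 91, 26: 87, 28: 83, 30: 83, 32: 82, 34: 80, 36: 76, 38: 71, 40: 67, 42: 67, 44: 66, 46: 66, 48: 66, 50: 66, 52: 66, 54: 66, 56: 66, 58: 66}
tool y ang 82.28 z [-0.002 -0.001 -1.   ]
[ 0.0029 -0.0049 -0.0018]
```

```bash
python3 -c "
from h import *
c=viewer.read_camera('wrist'); save(c,'w6',(200,150,400,310),3.7)
f=fixT(FX)
for th in range(-150,91,10):
  s,k=.045*np.sin(np.radians(th)),.08+.045*np.cos(np.radians(th))
  print(th,((proj(c,f([s,.137,k]))-[200,150])*3.7).round())
"
```

```text
-150 [465. 219.]
-140 [465. 200.]
-130 [465. 186.]
-120 [465. 176.]
-110 [465. 170.]
-100 [465. 170.]
-90 [465. 176.]
-80 [465. 187.]
-70 [465. 204.]
-60 [466. 227.]
-50 [466. 256.]
-40 [466. 288.]
-30 [466. 323.]
-20 [466. 360.]
-10 [466. 397.]
0 [466. 432.]
10 [466. 464.]
20 [466. 491.]
30 [466. 512.]
40 [466. 527.]
50 [466. 536.]
60 [465. 539.]
70 [465. 536.]
80 [465. 527.]
90 [465. 514.]
```

View pics/w6.png

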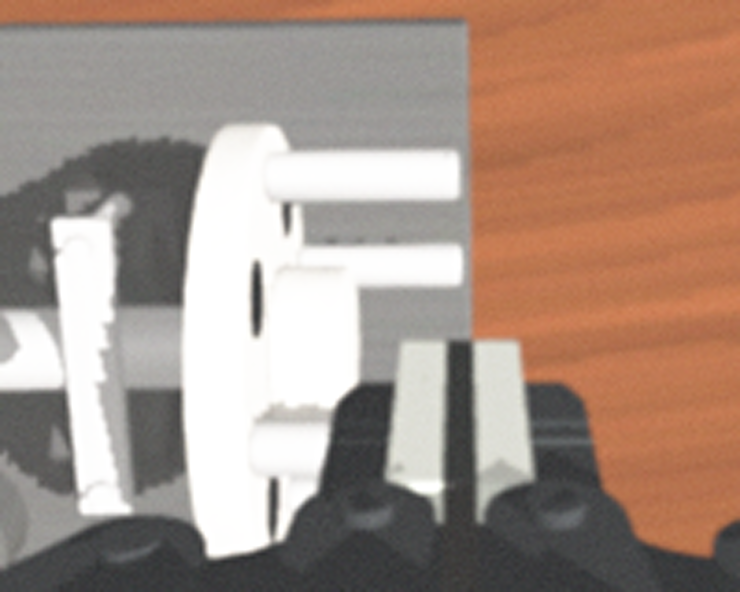

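The crop shows one stud at about row 445 (+4°), one at row 175 (about -87°) and the bottom one at row 264. So the axle has turned about 72° from the start. The three readings put the peak some 14° further on, and I'll push past it to confirm.

```bash
python3 -m crank '[{"delta_rot":[0,0,0],"xyz":[-0.030,0.001,0],"fingers":1},{"delta_rot":[0,0,0],"xyz":[-0.030,0.001,0.05],"fingers":1},{"delta_rot":[0,0,0],"xyz":[-0.030,0.001,0.10],"fingers":1},{"delta_rot":[0,0,0],"xyz":[-0.030,0.001,0.138],"fingers":1},{"delta_rot":[0,0,0],"xyz":[-0.040,0.001,0.138],"fingers":1},{"delta_rot":[0,0,0],"xyz":[-0.050,0.001,0.138],"fingers":1},{"delta_rot":[0,0,0],"xyz":[-0.060,0.001,0.138],"fingers":1},{"delta_rot":[0,0,0],"xyz":[-0.070,0.001,0.138],"fingers":1},{"delta_rot":[0,0,0],"xyz":[-0.077,0.001,0.138],"fingers":1},{"delta_rot":[0,0,0],"xyz":[-0.077,0.001,0.138],"fingers":1}]'
python3 -m crank '[{"delta_rot":[0,0,0],"xyz":[0.01,0,0],"fingers":1},{"delta_rot":[0,0,0],"xyz":[0.02,0,-0.05],"fingers":1},{"delta_rot":[0,0,0],"xyz":[0.04,0,-0.10],"fingers":1},{"delta_rot":[0,0,0],"xyz":[0.077,0,-0.138],"fingers":1},{"delta_rot":[0,0,0],"xyz":[0.077,0,-0.138],"fingers":1},{"delta_rot":[0,0,0],"xyz":[0.077,0,-0.138],"fingers":1},{"delta_rot":[0,0,0],"xyz":[0.077,0,-0.138],"fingers":1}]'
python3 -c "
from h import *
studs()
print(dl(fixT(FX)([.07,.135,.24])))"
```

```text
t: 11.9
eef_pos: [0.58, 0.158, 0.101]
tool_rot: [-0.003, 0.067, 0.998, -0.0]
contact_force: [-8.2, 1.8, -6.9]
gripper_width: -0.003
grasp_force: 4.3
t: 12.6
eef_pos: [0.5069, 0.1674, 0.2398]
tool_rot: [0.001, 0.068, 0.998, 0.0]
contact_force: [0.5, -0.6, -0.3]
gripper_width: -0.0
grasp_force: 0.0
t 12.7 tcp [0.5066 0.1672 0.2391] F [ 0.4 -0.5 -0.6] h 0.1690 dial [ 86.5 290.3] exp [ 90.6 292.6] needle 1.57 contrast 155
{-180: 253, -178: 252, -176: 250, -174: 242, -172: 222, -170: 180, -168: 158, -166: 156, -164: 155, -162: 154, -160: 154, -158: 153, -156: 154, -154: 155, -152: 156, -150: 153, -148: 152, -146: 152, -144: 152, -142: 153, -140: 151, -138: 163, -136: 197, -134: 226, -132: 243, -130: 249, -128: 252, -126: 253, -124: 254, -122: 254, -120: 254, -118: 254, -116: 254, -114: 254, -112: 254, -110: 254, -108: 254, -106: 254, -104: 254, -102: 254, -100: 254, -98: 254, -96: 254, -94: 254, -92: 254, -90: 254, -88: 254, -86: 254, -84: 253, -82: 252, -80: 249, -78: 242, -76: 220, -74: 178, -72: 155, -70: 153, -68: 151, -66: 153, -64: 152, -62: 154, -60: 156, -58: 154, -56: 154, -54: 154, -52: 155, -50: 156, -48: 163, -46: 211, -44: 242, -42: 251, -40: 253, -38: 254, -36: 254, -34: 252, -32: 235, -30: 165, -28: 154, -26: 156, -24: 151, -22: 168, -20: 199, -18: 214, -16: 216, -14: 217, -12: 216, -10: 195, -8: 184, -6: 186, -4: 189, -2: 192, 0: 192, 2: 191, 4: 194, 6: 197, 8: 198, 10: 198, 12: 198, 14: 198, 16: 198, 18: 200, 20: 202, 22: 203, 24: 178, 26: 137, 28: 106, 30: 94, 32: 90, 34: 88, 36: 86, 38: 85, 40: 84, 42: 83, 44: 81, 46: 78, 48: 75, 50: 72, 52: 70, 54: 69, 56: 68, 58: 68}
tool y ang 82.23 z [ 0. -0. -1.]
[-0.1254 -0.0007 -0.0009]
```

```bash
python3 -m crank '[{"delta_rot":[0,0,0],"xyz":[-0.05,0,0],"fingers":1},{"delta_rot":[0,0,0],"xyz":[-0.10,0,0],"fingers":1},{"delta_rot":[0,0,0],"xyz":[-0.118,0,0],"fingers":1},{"delta_rot":[0,0,0],"xyz":[-0.118,0,0.04],"fingers":1},{"delta_rot":[0,0,0],"xyz":[-0.118,0,0.08],"fingers":1},{"delta_rot":[0,0,0],"xyz":[-0.118,0,0.12],"fingers":1},{"delta_rot":[0,0,0],"xyz":[-0.118,0,0.138],"fingers":1},{"delta_rot":[0,0,0],"xyz":[-0.118,0,0.138],"fingers":1}]'
python3 -m crank '[{"delta_rot":[0,0,0],"xyz":[0.006,0,0],"fingers":1},{"delta_rot":[0,0,0],"xyz":[0.012,0,0],"fingers":1},{"delta_rot":[0,0,0],"xyz":[0.017,0,0],"fingers":1},{"delta_rot":[0,0,0],"xyz":[0.022,0,0],"fingers":1},{"delta_rot":[0,0,0],"xyz":[0.027,0,0],"fingers":1},{"delta_rot":[0,0,0],"xyz":[0.028,0,0],"fingers":1},{"delta_rot":[0,0,0],"xyz":[0.028,0,0],"fingers":1}]'
python3 -m crank '[{"delta_rot":[0,0,0],"xyz":[-0.01,0,0],"fingers":1},{"delta_rot":[0,0,0],"xyz":[-0.015,0,-0.05],"fingers":1},{"delta_rot":[0,0,0],"xyz":[-0.015,0,-0.10],"fingers":1},{"delta_rot":[0,0,0],"xyz":[0,0,-0.138],"fingers":1},{"delta_rot":[0,0,0],"xyz":[0.05,0,-0.138],"fingers":1},{"delta_rot":[0,0,0],"xyz":[0.091,0,-0.138],"fingers":1},{"delta_rot":[0,0,0],"xyz":[0.091,0,-0.138],"fingers":1},{"delta_rot":[0,0,0],"xyz":[0.091,0,-0.138],"fingers":1},{"delta_rot":[0,0,0],"xyz":[0.091,0,-0.138],"fingers":1}]'
python3 -c "
from h import *
c,a=studs(); save(c,'w7')"
```

```text
t: 13.45
eef_pos: [0.6205, 0.1502, 0.0964]
tool_rot: [-0.004, 0.068, 0.998, -0.002]
contact_force: [0.1, -1.1, -0.3]
gripper_width: 0.0
grasp_force: 0.0
t: 14.15
eef_pos: [0.6065, 0.154, 0.1093]
tool_rot: [0.012, 0.069, 0.998, 0.002]
contact_force: [15.7, -5.9, 13.7]
gripper_width: -0.0
grasp_force: 8.4
t: 15.05
eef_pos: [0.5058, 0.1678, 0.2403]
tool_rot: [0.001, 0.068, 0.998, 0.0]
contact_force: [0.6, -1.1, 0.0]
gripper_width: 0.002
grasp_force: 0.0
t 15.1 tcp [0.506  0.1677 0.2401] F [ 0.4  0.  -0.4] h 0.1690 dial [ 86.9 291.8] exp [ 90.9 293.8] needle 1.73 contrast 157
{-180: 156, -178: 157, -176: 197, -174: 237, -172: 249, -170: 252, -168: 253, -166: 254, -164: 254, -162: 253, -160: 251, -158: 246, -156: 234, -154: 203, -152: 166, -150: 152, -148: 156, -146: 189, -144: 231, -142: 247, -140: 251, -138: 253, -136: 254, -134: 254, -132: 254, -130: 254, -128: 254, -126: 253, -124: 252, -122: 251, -120: 249, -118: 247, -116: 242, -114: 237, -112: 233, -110: 229, -108: 224, -106: 221, -104: 220, -102: 222, -100: 226, -98: 232, -96: 236, -94: 240, -92: 246, -90: 249, -88: 251, -86: 253, -84: 254, -82: 254, -80: 254, -78: 254, -76: 254, -74: 254, -72: 252, -70: 247, -68: 225, -66: 178, -64: 154, -62: 162, -60: 204, -58: 239, -56: 250, -54: 253, -52: 254, -50: 254, -48: 253, -46: 251, -44: 238, -42: 178, -40: 154, -38: 155, -36: 155, -34: 157, -32: 157, -30: 153, -28: 154, -26: 155, -24: 159, -22: 193, -20: 197, -18: 198, -16: 199, -14: 200, -12: 194, -10: 185, -8: 185, -6: 188, -4: 191, -2: 193, 0: 193, 2: 193, 4: 197, 6: 199, 8: 200, 10: 198, 12: 194, 14: 192, 16: 193, 18: 200, 20: 205, 22: 191, 24: 164, 26: 138, 28: 112, 30: 94, 32: 87, 34: 85, 36: 85, 38: 85, 40: 82, 42: 79, 44: 75, 46: 72, 48: 70, 50: 68, 52: 68, 54: 68, 56: 67, 58: 67}
```

View pics/w7.png

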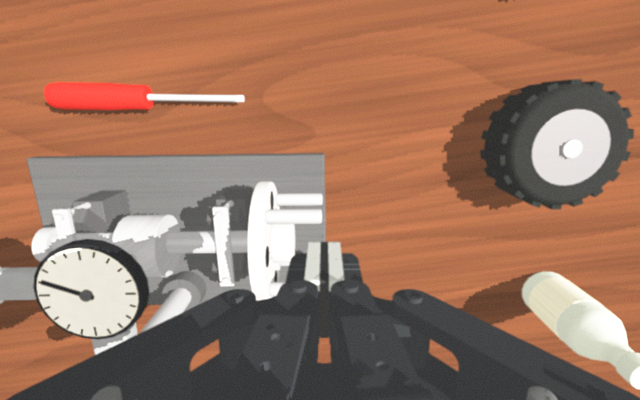

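The needle stands at about 8.0 rad, pointing to (40,283). A sine fit to the five readings puts the peak at about 8.07, some 14° away, against allowances of 0.25 rad and 25°. The arm is clear and the tyre, bottle and screwdriver are where they were, so I'm handing in.

```bash
python3 -c "
from h import *
needle(h=.169); print(job.hand_in())"
```

```text
t 15.2 tcp [0.506  0.1675 0.2398] F [-0.1 -0.3 -0.5] h 0.1690 dial [ 86.9 291.8] exp [ 91.  293.7] needle 1.73 contrast 159
the job is handed in; nothing more can be done
None
```

Job handed in (no verdict shown): the head is pressed down to about one needle round (6.1 rad), and the axle is left an estimated 14° past its high spot, needle about 0.06 rad below its peak, both within tolerance, with the arm clear.

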